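# Clear and re-index the work-rest slide of a polishing bench

### The arm

A 6-joint arm with a two-finger parallel gripper is mounted at the origin on the work surface. World frame = base frame: x ahead of the robot, y to its left, z up, the work surface at z = 0. Lengths are in m, angles in degrees, forces in N, time in s.
With the tool pointing down it reaches from about 0.325 to 0.85 m from the base axis. Payload 4.4 kg.
Tool frame: the origin (TCP) lies on the centre line of the jaws, within the pads' length; the fingertips stand 19 mm ahead of it and the grasp point (between the pads) is the TCP; z points along the fingers, y is the direction in which the jaws open and shut (so a half turn about z gives the same grasp; the last joint's range is limited). The gripper opens to 94 mm and grips with 3 to 60 N. Pads are 16 mm wide; open, the fingers measure 119 mm over their backs; the gripper's body (75 mm by 177 mm) begins 78 mm behind the grasp point.
Start: joints at [67.408, 11.837, 88.321, -0, 79.842, -8.623], TCP at [0.139, 0.558, 0.186] pointing down, gripper open.
Joint ranges: [-156.59, 156.59], [-49.26, 127.26], [12.9, 141.05], [-63.56, 243.56], [4.71, 150.69], [-161.64, 161.64]. Speed limits (degrees/s): [159.86, 159.86, 180, 180, 180, 180].

### API

Orientations are given as a 3x3 rotation matrix whose columns are the frame's x, y, z axes.
In Python, from workcell import sensors, get_image, order, masks_of gives the robot as it stands. The module is installed in compiled form; this text tells all that it offers.
- The arm moves only by the tool drive_tool, never from a script. Its arguments are lists of equal length, an entry for each row: "grip": the closure, from 0 (fully open) to 1 (shut); "linear": the shift along the tool's x, y, z in m, a list of three; "spin": the turn about the tool's z in units of 6 degrees (1.0 is 6 degrees). A call has 1 to 5 rows; each row is the pose to reach, as a shift and turn from the pose commanded when the call began, along the tool's axes at that moment; what a row does not reach only later rows make up. A row lasts 1/10 s, in which the tool goes at most 50 mm and 8.59 degrees, less where a joint would pass 70% of its speed; a pose out of reach is approached as far as the arm can. A call with a gripper value outside its range is refused whole. The fingers move at their own pace and stop on an object; "force" is the grip in N (left out, the last holds). Time passes only in rows, so rows that repeat a pose let the fingers close. It gives the time, the measured TCP pose, the force and the opening at its end, in the units of the state.
- sensors.state(): the state, without advancing time (a new reading comes with each control period).
- get_image(name): name is "side" or "top" or "wrist"; returns a dict with "pixels" (384x512x3 uint8, blue, green, red), "depth" (384x512 float32, m along the optical axis (not along the pixel's ray), 0 where there is no reading), "fx", "fy", "cx", "cy" (pixels), "R" (3x3) and "t" (3): a world point X has camera coordinates R X + t. Camera axes: x right, y down, z forward; pixel columns grow to the right and rows downward; lengths in m; the calibration is good to about 2 mm. A picture is of the moment at which its call begins.
- order.hand_in(): hands the job in, once; it reports no verdict.
Trained networks look in a picture, given as the dict that the camera call returned (one of the last four; its "shot" number tells which), for a name from the list of things; names that differ only in an ending like _2 or _b are one class to them, and where a whole thing is asked for, a point or a joint stands for the part that bears it (a point fixed in the world has none). Each returns a list of dicts, best first, with "p" (0 to 1); they miss things now and then, are a little off and sometimes report something else, mostly with a low value. They report only what shows in the picture. A call takes as long as a camera call.
- masks_of(picture, query): "mask" (384x512 bool, what is visible of it) and "position" ([column, row] in pixels, amid what is visible of it).
The state is a dict: "t": time; "joint_pos": joint angles; "joint_vel": joint speeds; "joint_efforts": joint torques, N m; "ee_pos": TCP position; "tool_rot": TCP orientation; "force": force on the tool from outside, world axes, zero at the start; "torque": the same for the moment, N m; "width": finger opening in m.
Only numpy, scipy, OpenCV 4.12 (cv2) and the standard library are available. Lean on these libraries where they do the work, as an engineer would, in place of code of your own. Each camera call takes 0.05 s, during which the arm holds its last target.

### The job

Take the wooden scraper block and, holding it, wipe the three stone chips off the slide's plate onto the bench (not with the fingers), then stand the scraper upright on the bench. Then pull up the plunger knob on the slide, move the section along to the next hole only, let the pin go fully home in it, and finish still gripping the knob with the pin home; do not let go. Leave the other things on the bench where they are.

Things in the scene. Friction and masses are not known exactly. Their poses are not given: they have to be found in the camera images.
- bed: The fixed slide: a steel plate 155 x 230 mm, 20 mm thick, screwed to the bench, with a square aluminium tube (top 52 mm above the bench) along it. Origin on the bench, mid-length; y along the tube, z up. In this frame the plate spans x -90 to +65 mm, y -115 to +115 mm, the tube x 19 to 51 mm. The bare lane beside the tube is x -90 to +12 mm.
- plate_top (a point): point on the plate's top face in the middle of the lane (bed x -37.5 mm, y 0, 20 mm above the bench). The chips lie in the lane between bed y +15 and +107 mm; the bench beyond the plate's +y end is clear.
- foot (a point): top centre of the sliding section's foot. The section is a dark steel sleeve (46 x 50 mm, top 58 mm above the bench) around the tube; its foot reaches over the lane (bed x -71 to +11 mm, 40 mm long along y, wooden pad's top 47 mm above the bench, underside 3 mm above the plate). At the start the foot spans bed y -80 to -40 mm.
- knob: black cylindrical plunger knob, 26 mm diameter, 28 mm tall, upright on top of the section; origin at its centre, 87 mm above the bench when the pin is home. Under it a 20 mm diameter boss 14 mm high stands on the section. It rides with the section.
- plunger (a joint): how far the knob is pulled up, m: 0 = pin fully home in a hole, 0.018 = fully out (stop). A spring draws it down (6 N at 0, 9.6 N at 0.018). The round-nosed 8 mm pin reaches 10 mm into the hole, so it is free of the hole above 0.010; with the pin resting on the tube between holes it reads about 0.010.
- section (a joint): travel of the section along bed +y from its start, m: 0 = start hole (about 2 mm play either way), 0.060 = next hole, 0.120 = last hole; it can be dragged by the knob while the pin is out (about 3 N), and is locked by the pin when it is home.
- hole_start (a point): mouth of the hole (12 mm long) in the tube top where the pin starts
- hole_next (a point): mouth of the next hole, 60 mm further along bed +y: the target
- hole_last (a point): mouth of the last hole, 120 mm from the start hole: not wanted
- scraper_mid (a point): centre (31 mm above its foot) of the loose pale wooden scraper block, 62 mm tall, 0.1 kg: foot 90 (its x) x 22 (its y) x 24 mm high, with an upright grip 56 (x) x 22 (y) x 38 mm on top. Stands upright on the bench; its z is up. It is gripped across its 22 mm thickness.
- chip0_mid (a point): centre of a loose stone chip about 22 x 16 x 12 mm (12 g), lying in the lane on the plate; origin 6 mm above the face it lies on
- chip1_mid (a point): centre of a loose stone chip about 22 x 16 x 12 mm (12 g), lying in the lane on the plate; origin 6 mm above the face it lies on
- chip2_mid (a point): centre of a loose stone chip about 22 x 16 x 12 mm (12 g), lying in the lane on the plate; origin 6 mm above the face it lies on
- jar: bystander, leave alone: glass jar with metal lid, 68 mm across, 100 mm tall; origin at its underside
- tape: bystander, leave alone: roll of paper tape lying flat, 90 mm across, 24 mm high; origin at its underside
- sandblock: bystander, leave alone: plain cork sanding block lying flat, 100 x 60 x 26 mm (no raised grip: not the scraper); origin at its underside
- pot: bystander, leave alone: white plastic cup, 70 mm across, 70 mm tall; origin at its underside
- offcut: bystander, leave alone: wooden offcut, 70 x 40 x 30 mm; origin at its underside
- brush: bystander, leave alone: bench brush lying flat, handle to its -x; origin at its underside
- bob: bystander, leave alone: grey felt polishing bob, 40 mm across, 35 mm tall; origin at its underside

How it is judged:
By the outcome, as a careful person would: the job done as asked, in the order asked, and still so for the second after the job is handed in, while the arm keeps its last pose, push and grip.
It also fails if it takes over 59 s, if anything falls off the work surface, if the arm or the gripper's body presses on something with over 40 N, if the wrist force passes 120 N, or if a joint passes its speed limit or range.

## Working session

There is one attempt and no reset: what is moved stays moved. The work goes in short steps, Python scripts to look and compute and a tool call to move; the robot and the scene stay as the last step left them, time stands still between calls to the robot, and variables do not carry over. Pictures are saved under pics/ and viewed, and the job is handed in when it is done.

Besides the shell and the picture viewer there is one more tool, called after ">>>" in YAML: its name, and indented under it one key for each argument. drive_tool: Moves the arm, as the interface text tells. Its arguments: {"type":"object","properties":{"grip":{"type":"array","items":{"type":"number"}},"linear":{"type":"array","items":{"type":"array","items":{"type":"number"}}},"spin":{"type":"array","items":{"type":"number"}},"force":{"type":"number"}},"required":["grip","linear","spin"]}

```bash
mkdir -p pics
cat > h.py <<'E'
import numpy as np, cv2
from workcell import sensors, get_image, order, masks_of
def world(im,u,v,d):
    p=np.array([(u-im['cx'])/im['fx']*d,(v-im['cy'])/im['fy']*d,d])
    return np.array(im['R']).T@(p-np.array(im['t']))
def cloud(im,mask=None):
    d=im['depth']; m=(d>0) if mask is None else (mask&(d>0))
    v,u=np.nonzero(m); z=d[v,u]
    p=np.stack([(u-im['cx'])/im['fx']*z,(v-im['cy'])/im['fy']*z,z],1)
    return (p-np.array(im['t']))@np.array(im['R'])
def save(im,n): cv2.imwrite('pics/'+n+'.png',im['pixels'])
E
python3 - <<'E'
from h import *
print(sensors.state())
for c in ('side','top'):
    im=get_image(c); save(im,c+'0')
    print(c,im['fx'],np.round(im['R'],3).tolist(),np.round(im['t'],3))
    np.savez(c+'0.npz',**{k:im[k] for k in('pixels','depth','fx','fy','cx','cy','R','t')})
    for q in ['bed','foot','knob','scraper_mid','chip0_mid','jar','tape','sandblock','pot','offcut','brush','bob']:
        for r in masks_of(im,q)[:4]:
            if r['p']<0.3: continue
            P=cloud(im,r['mask'])
            if len(P): print(q,round(r['p'],2),np.round(r['position']),len(P),np.round(np.median(P,0),3),np.round(np.percentile(P,2,0),3),np.round(np.percentile(P,98,0),3))
E
```

```text
{'t': 0.0, 'joint_pos': array([ 6.74105024e+01,  1.18837854e+01,  8.84048087e+01,  3.41935828e-04,
        7.98411666e+01, -8.62154728e+00]), 'joint_vel': array([-0.05572127, -0.03554947,  0.02326812, -0.07835902,  0.0023969 ,
        0.00552715]), 'joint_efforts': array([-2.85974766e-04, -3.70894396e+01, -2.81406838e+01,  6.99123018e-02,
        3.63788637e-02, -1.50909823e-04]), 'ee_pos': array([0.13845573, 0.55720145, 0.18449539]), 'tool_rot': array([[-9.70430492e-01,  2.41379149e-01, -8.75372938e-04],
       [ 2.41380490e-01,  9.70428306e-01, -2.08874264e-03],
       [ 3.45307755e-04, -2.23827750e-03, -9.99997435e-01]]), 'force': array([ 0.69812736, -0.45927874, -0.64336669]), 'torque': array([ 0.01971683, -0.01514724, -0.02433476]), 'width': 0.09422976747090091}
side 403.4601991678023 [[0.874, -0.486, -0.001], [-0.304, -0.544, -0.782], [0.38, 0.684, -0.623]] [-0.471  0.25   0.944]
bed 0.82 [269. 224.] 3985 [ 0.564 -0.089  0.021] [ 0.485 -0.163  0.   ] [0.629 0.065 0.089]
foot 0.61 [284. 224.] 923 [ 0.576 -0.116  0.047] [ 0.504 -0.133  0.02 ] [ 0.627 -0.086  0.101]
knob 0.61 [299
[... 2768 characters left out ...]
 [ 0.356 -0.183  0.033] [ 0.338 -0.201  0.01 ] [ 0.373 -0.169  0.04 ]
sandblock 0.48 [ 85. 184.] 675 [0.598 0.441 0.036] [0.565 0.397 0.003] [0.626 0.46  0.073]
pot 0.65 [ 86. 184.] 754 [0.598 0.441 0.035] [0.565 0.397 0.   ] [0.629 0.461 0.073]
offcut 0.58 [ 88. 235.] 504 [0.461 0.424 0.03 ] [0.428 0.408 0.007] [0.494 0.447 0.034]
brush 0.89 [128. 140.] 897 [0.715 0.331 0.019] [0.688 0.218 0.002] [0.735 0.402 0.024]
bob 0.65 [326. 280.] 185 [ 0.356 -0.183  0.033] [ 0.338 -0.201  0.011] [ 0.373 -0.169  0.04 ]
bob 0.54 [296. 193.] 882 [ 0.576 -0.103  0.049] [ 0.507 -0.13   0.03 ] [ 0.631 -0.083  0.103]
bob 0.33 [271. 198.] 4942 [ 0.565 -0.048  0.023] [ 0.489 -0.156  0.017] [0.638 0.065 0.074]
```

Run:
```python
import cv2
for n in('top','side'):
    a=cv2.imread(f'pics/{n}0.png'); cv2.imwrite(f'pics/{n}0b.png',cv2.resize(a,(800,600)))
```

```text
(no output)
```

View pics/top0b.png

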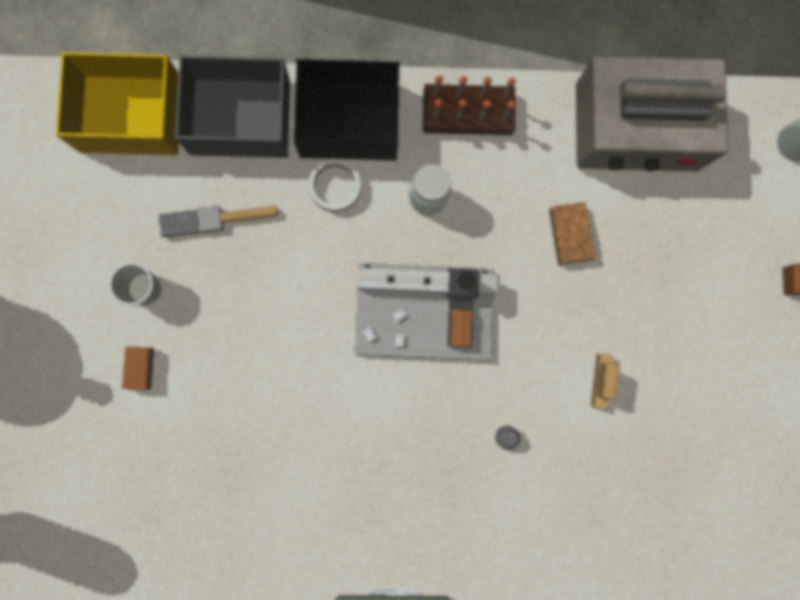

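View pics/side0b.png

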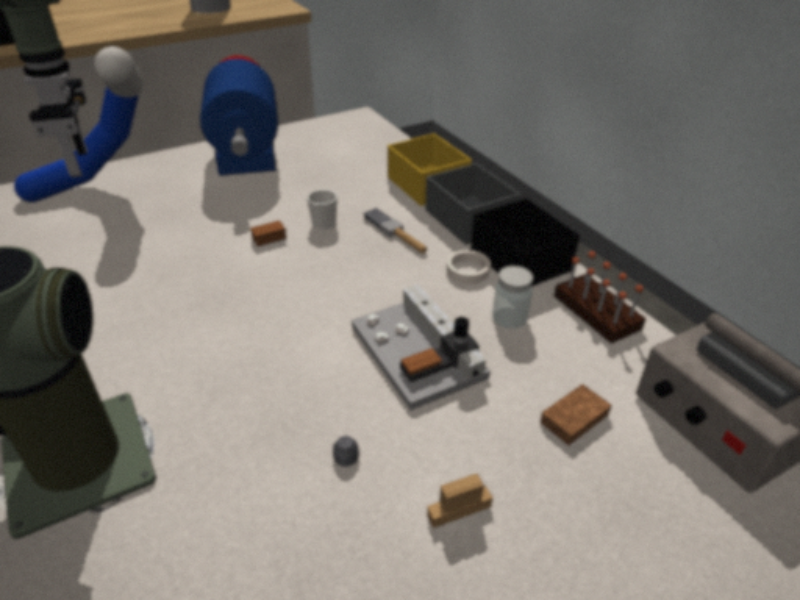

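Run:
```python
from h import *
for c in('top','side'):
    im=dict(np.load(c+'0.npz')); P=cloud(im)
    def rect(m,n):
        Q=P[m]; r=cv2.minAreaRect((Q[:,:2]*1000).astype(np.float32)); print(c,n,m.sum(),np.round(r[0],1),np.round(r[1],1),round(r[2],2),np.round(np.median(Q[:,2]),4))
    box=lambda a,b,c_,d,e,f:(P[:,0]>a)&(P[:,0]<b)&(P[:,1]>c_)&(P[:,1]<d)&(P[:,2]>e)&(P[:,2]<f)
    rect(box(.45,.66,-.22,.12,.014,.027),'plate')
    rect(box(.58,.65,-.06,.12,.046,.06),'tube')
    rect(box(.45,.66,-.16,-.07,.092,.12),'knob')
    rect(box(.45,.66,-.16,-.07,.043,.053),'pad')
    rect(box(.38,.52,-.4,-.3,.055,.075),'grip')
    rect(box(.38,.52,-.4,-.3,.014,.075),'scr')
    m=box(.47,.58,-.04,.09,.027,.042); Q=P[m]
    im2=np.zeros((200,200),np.uint8)
    ij=((Q[:,:2]-[.45,-.08])*1000).astype(int); im2[ij[:,0],ij[:,1]]=255
    n,l,s,ce=cv2.connectedComponentsWithStats(cv2.dilate(im2,np.ones((5,5))))
    for k in range(1,n): print('chip',s[k],ce[k][::-1]/1000+[.45,-.08])
```

```text
top plate 3168 [564.1 -45.9] [230.3 155.4] 88.37 0.021
top tube 587 [613.    4.3] [127.   32.9] 88.37 0.0529
top knob 91 [ 609.4 -106.7] [25.2 23.7] 61.34 0.1019
top pad 418 [ 564.8 -114.4] [ 89.  120.5] 88.93 0.0486
top grip 203 [ 451.5 -347.8] [23.3 55.8] 82.61 0.0627
top scr 438 [ 451.4 -347.8] [23.7 89.6] 82.09 0.0501
chip [ 61  51  26  26 450] [ 0.5131     -0.00582667]
chip [128  51   5   5  25] [0.503 0.05 ]
chip [113  58  26  32 472] [0.52249788 0.0459322 ]
chip [ 64  93  26  26 461] [ 0.55550108 -0.00292408]
side plate 2015 [561.5 -47.5] [232.9 155.6] 88.84 0.0196
side tube 344 [612.3   4. ] [125.7  34.3] 88.84 0.051
side knob 72 [ 608.3 -110. ] [23.7 23.8] 62.07 0.0996
side pad 389 [ 566.2 -124. ] [121.   92.7] 11.72 0.0472
side grip 282 [ 450.1 -349.3] [24.6 55.8] 80.63 0.0613
side scr 741 [ 450.4 -349.5] [24.7 90.9] 81.15 0.0435
chip [ 64  51  19  23 350] [ 0.51124571 -0.00712286]
chip [113  59  23  26 330] [0.52010606 0.0431303 ]
chip [ 67  92  20  26 356] [ 0.5545927  -0.00403371]
```

```bash
cat >> h.py <<'E'
def plan(tgt,yaw=None):
    s=sensors.state(); R=s['tool_rot']; d=R.T@(np.array(tgt)-s['ee_pos'])
    y=np.degrees(np.arctan2(R[1,1],R[0,1])); sp=0 if yaw is None else -(yaw-y)/6
    print('t',round(s['t'],2),'pos',np.round(s['ee_pos'],4),'yaw',round(y,2),'w',round(s['width'],4),'F',np.round(s['force'],1),'joints',np.round(s['joint_pos'],0))
    print('shift',np.round(d,4),'|d|',round(np.linalg.norm(d),3),'spin',round(sp,2))
E
python3 -c "
from h import *
plan([.42,.2,.2],82)"
```

```text
t 1.3 pos [0.1388 0.558  0.1857] yaw 76.03 w 0.094 F [ 0.5  0.  -0.4] joints [67. 12. 88.  0. 80. -9.]
shift [-0.3593 -0.2795 -0.0143] |d| 0.455 spin -0.99
```

>>> drive_tool:
  grip: [0.3,0.3,0.3,0.3,0.3]
  linear:
    - [-0.036,-0.028,-0.002]
    - [-0.072,-0.056,-0.004]
    - [-0.11,-0.085,-0.006]
    - [-0.15,-0.115,-0.008]
    - [-0.19,-0.145,-0.01]
  spin: [-0.2,-0.4,-0.6,-0.8,-1.0]

```text
t: 1.8
ee_pos: [0.289, 0.3701, 0.1959]
tool_rot: [[-0.991, 0.137, 0.001], [0.137, 0.991, 0.0], [-0.001, 0.001, -1.0]]
force: [0.5, 0.4, 0.1]
width: 0.0659
```

```bash
python3 -c "
from h import *
plan([.42,.1,.2],82)"
```

```text
t 1.8 pos [0.289  0.3701 0.1959] yaw 82.13 w 0.0659 F [0.5 0.4 0.1] joints [ 41.  -2. 102.  -0.  80. -41.]
shift [-0.1668 -0.2496 -0.0041] |d| 0.3 spin 0.02
```

>>> drive_tool:
  grip: [0.3,0.3,0.3,0.3,0.3]
  linear:
    - [-0.025,-0.04,0]
    - [-0.05,-0.08,0]
    - [-0.08,-0.12,0]
    - [-0.11,-0.16,0]
    - [-0.135,-0.2,0]
  spin: [0,0,0,0,0]

```text
t: 2.3
ee_pos: [0.3951, 0.1528, 0.1961]
tool_rot: [[-0.99, 0.139, 0.002], [0.139, 0.99, 0.0], [-0.002, 0.001, -1.0]]
force: [-0.1, -0.1, -0.4]
width: 0.0658
```

>>> drive_tool:
  grip: [0.3,0.3,0.3,0.3,0.3]
  linear:
    - [-0.01,-0.048,0]
    - [-0.02,-0.096,0]
    - [-0.03,-0.144,0]
    - [-0.04,-0.192,0]
    - [-0.05,-0.24,0]
  spin: [0,0,0,0,0]

```text
t: 2.8
ee_pos: [0.4103, -0.0919, 0.1961]
tool_rot: [[-0.99, 0.139, 0.001], [0.139, 0.99, -0.0], [-0.001, -0.0, -1.0]]
force: [0.2, -0.6, 0.1]
width: 0.0658
```

```bash
python3 -c "
from h import *
plan([.45,-.33,.2],82)"
```

```text
t 2.8 pos [ 0.4103 -0.0919  0.1961] yaw 82.02 w 0.0658 F [ 0.2 -0.6  0.1] joints [ -24.   -8.  108.    0.   80. -106.]
shift [-0.0724 -0.2302 -0.0038] |d| 0.241 spin 0.0
```

>>> drive_tool:
  grip: [0.3,0.3,0.3,0.3,0.3]
  linear:
    - [-0.015,-0.046,0]
    - [-0.03,-0.092,0]
    - [-0.045,-0.138,0]
    - [-0.06,-0.184,0]
    - [-0.072,-0.23,-0.004]
  spin: [0,0,0,0,0]

```text
t: 3.3
ee_pos: [0.4496, -0.3295, 0.1991]
tool_rot: [[-0.99, 0.139, -0.0], [0.139, 0.99, 0.001], [0.0, 0.001, -1.0]]
force: [0.5, -0.4, 0.2]
width: 0.0658
```

>>> drive_tool:
  grip: [0.3]
  linear:
    - [0,0,0]
  spin: [0]

```text
t: 3.4
ee_pos: [0.4499, -0.3335, 0.1998]
tool_rot: [[-0.99, 0.144, 0.001], [0.144, 0.99, -0.003], [-0.001, -0.003, -1.0]]
force: [-0.1, 0.8, -0.4]
width: 0.0661
```

Run:
```python
from h import *
plan([.451,-.348,.2],82)
im=get_image('wrist'); save(im,'w1')
P=cloud(im)
for lo,hi in((.052,.075),(.012,.035)):
    m=(P[:,0]>.37)&(P[:,0]<.53)&(P[:,1]>-.42)&(P[:,1]<-.28)&(P[:,2]>lo)&(P[:,2]<hi)
    Q=P[m]; print(len(Q), cv2.minAreaRect((Q[:,:2]*1000).astype(np.float32)),np.median(Q[:,2]) )
```

```text
t 3.4 pos [ 0.4499 -0.3335  0.1998] yaw 81.73 w 0.0661 F [-0.1  0.8 -0.4] joints [ -45.    9.   90.   -0.   81. -127.]
shift [-0.0032 -0.0142 -0.0002] |d| 0.015 spin -0.05
875 ((449.9710998535156, -347.45819091796875), (21.943832397460938, 54.90725326538086), 82.53140258789062) 0.061885534203526806
354 ((450.7601318359375, -347.0960693359375), (21.474903106689453, 90.25675964355469), 82.53324127197266) 0.023992702821325873
```

View pics/w1.png

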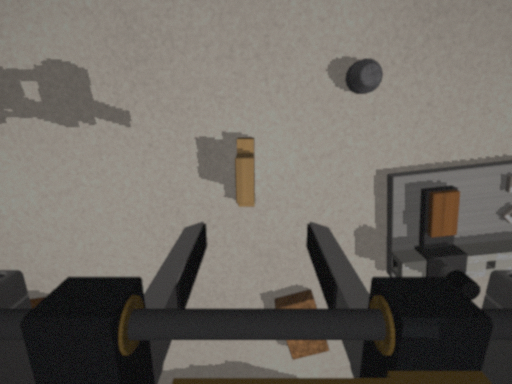

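>>> drive_tool:
  grip: [0.3,0.3,0.3,0.3,0.3]
  linear:
    - [-0.003,-0.014,0.0]
    - [-0.003,-0.014,0.045]
    - [-0.003,-0.014,0.09]
    - [-0.003,-0.014,0.125]
    - [-0.003,-0.014,0.14]
  spin: [-0.1,-0.1,-0.1,-0.1,-0.1]

```text
t: 3.95
ee_pos: [0.4486, -0.3387, 0.0558]
tool_rot: [[-0.992, 0.126, -0.005], [0.126, 0.992, 0.005], [0.006, 0.004, -1.0]]
force: [-0.3, -0.1, 0.4]
width: 0.0661
```

>>> drive_tool:
  grip: [0.3]
  linear:
    - [0,0,0]
  spin: [0]

```text
t: 4.05
ee_pos: [0.4494, -0.3398, 0.0575]
tool_rot: [[-0.992, 0.127, -0.004], [0.127, 0.992, 0.004], [0.004, 0.003, -1.0]]
force: [-0.3, -1.1, 0.2]
width: 0.0657
```

```bash
python3 -c "
from h import *
plan([.4505,-.3475,.047],82.5)"
```

```text
t 4.05 pos [ 0.4494 -0.3398  0.0575] yaw 82.71 w 0.0657 F [-0.3 -1.1  0.2] joints [ -46.   19.   96.   -0.   65. -129.]
shift [-0.0021 -0.0076  0.0104] |d| 0.013 spin 0.03
```

>>> drive_tool:
  grip: [0.3,0.3]
  linear:
    - [-0.001,-0.005,0.012]
    - [-0.001,-0.005,0.012]
  spin: [0,0]

```text
t: 4.25
ee_pos: [0.4519, -0.3482, 0.0485]
tool_rot: [[-0.992, 0.128, 0.001], [0.128, 0.992, -0.002], [-0.002, -0.002, -1.0]]
force: [0.2, -0.3, 0.6]
width: 0.0654
```

>>> drive_tool:
  grip: [0.3,0.3]
  linear:
    - [0,0,0]
    - [0,0,0]
  spin: [0,0]

```text
t: 4.45
ee_pos: [0.4519, -0.3479, 0.049]
tool_rot: [[-0.992, 0.128, 0.002], [0.128, 0.992, -0.002], [-0.002, -0.002, -1.0]]
force: [0.8, -0.1, -0.3]
width: 0.0658
```

```bash
python3 -c "
from h import *
plan([.4505,-.3475,.047],82.5)"
```

```text
t 4.45 pos [ 0.4519 -0.3479  0.049 ] yaw 82.63 w 0.0658 F [ 0.8 -0.1 -0.3] joints [ -46.   20.   96.    0.   64. -129.]
shift [0.0015 0.0002 0.002 ] |d| 0.003 spin 0.02
```

>>> drive_tool:
  grip: [1,1,1,1,1]
  linear:
    - [0.0015,0,0.002]
    - [0.0015,0,0.002]
    - [0.0015,0,0.002]
    - [0.0015,0,0.002]
    - [0.0015,0,0.002]
  spin: [0,0,0,0,0]
  force: 30

```text
t: 4.95
ee_pos: [0.4497, -0.3469, 0.0457]
tool_rot: [[-0.992, 0.128, 0.0], [0.128, 0.992, -0.0], [-0.0, -0.0, -1.0]]
force: [0.2, -0.3, 0.0]
width: 0.0294
```

>>> drive_tool:
  grip: [1,1,1]
  linear:
    - [0,0,0]
    - [0,0,0]
    - [0,0,0]
  spin: [0,0,0]

```text
t: 5.25
ee_pos: [0.4497, -0.3468, 0.0456]
tool_rot: [[-0.992, 0.128, -0.0], [0.128, 0.992, 0.0], [0.0, 0.0, -1.0]]
force: [-0.1, 0.1, 0.1]
width: 0.0051
```

Run:
```python
from h import *
plan([.4505,-.3475,.047],82.5)
for n in('wrist','side'):
    im=get_image(n); save(im,n+'2')
a=cv2.imread('pics/side2.png'); cv2.imwrite('pics/side2c.png',cv2.resize(a[200:384,180:420],None,fx=3,fy=3))
```

```text
t 5.25 pos [ 0.4497 -0.3468  0.0456] yaw 82.63 w 0.0051 F [-0.1  0.1  0.1] joints [ -46.   20.   96.    0.   64. -129.]
shift [-0.0009 -0.0006 -0.0014] |d| 0.002 spin 0.02
```

View pics/side2c.png

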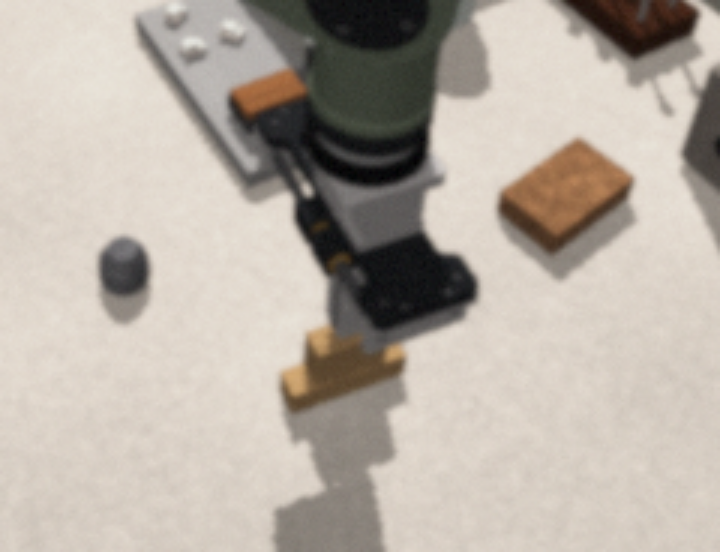

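View pics/wrist2.png

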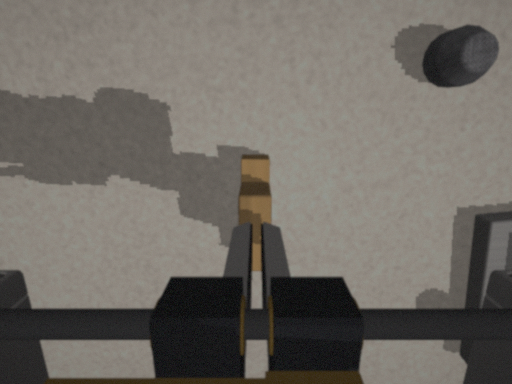

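Run:
```python
from h import *
im=get_image('wrist')
print(sensors.state()['width'])
P=cloud(im)
d=im['depth']
for v in range(150,300,12):
    print(v,[ (lambda w:(round(w[0],3),round(w[1],3),round(w[2],3)))(world(im,u,v,d[v,u])) if d[v,u]>0 else None for u in (235,246,256,264,275)])
```

```text
0.0006279197700055652
150 [(np.float64(0.401), np.float64(-0.358), np.float64(-0.0)), (np.float64(0.402), np.float64(-0.349), np.float64(-0.0)), (np.float64(0.404), np.float64(-0.341), np.float64(-0.001)), (np.float64(0.404), np.float64(-0.334), np.float64(0.0)), (np.float64(0.406), np.float64(-0.325), np.float64(-0.0))]
162 [(np.float64(0.411), np.float64(-0.359), np.float64(0.001)), (np.float64(0.408), np.float64(-0.349), np.float64(0.024)), (np.float64(0.409), np.float64(-0.341), np.float64(0.024)), (np.float64(0.41), np.float64(-0.335), np.float64(0.023)), (np.float64(0.415), np.float64(-0.326), np.float64(0.001))]
174 [(np.float64(0.421), np.float64(-0.361), np.float64(-0.001)), (np.float64(0.417), np.float64(-0.35), np.float64(0.024)), (np.float64(0.418), np.float64(-0.343), np.float64(0.024)), (np.float64(0.419), np.float64(-0.337), np.float64(0.025)), (np.float64(0.426), np.float64(-0.327), np.float64(0.0))]
186 [(np.float64(0.432), np.float64(-0.363), np.float64(-0.0)), (np.float64(0.422), np.float64(-0.35), np.float64(0.041)), (np.float64(0.423), np.float64(-0.343), np.floa
[... 2159 characters left out ...]
float64(-0.342), np.float64(0.126)), (np.float64(0.441), np.float64(-0.337), np.float64(0.125))]
282 [(np.float64(0.415), np.float64(-0.348), np.float64(0.171)), (np.float64(0.415), np.float64(-0.345), np.float64(0.172)), (np.float64(0.528), np.float64(-0.357), np.float64(-0.001)), (np.float64(0.417), np.float64(-0.34), np.float64(0.17)), (np.float64(0.417), np.float64(-0.337), np.float64(0.17))]
294 [(np.float64(0.416), np.float64(-0.348), np.float64(0.176)), (np.float64(0.416), np.float64(-0.345), np.float64(0.176)), (np.float64(0.54), np.float64(-0.359), np.float64(0.0)), (np.float64(0.416), np.float64(-0.34), np.float64(0.177)), (np.float64(0.417), np.float64(-0.337), np.float64(0.176))]
```

>>> drive_tool:
  grip: [0.3,0.3,0.3,0.3,0.3]
  linear:
    - [0,0,0]
    - [0,0,0]
    - [0,0,0]
    - [0,0,0]
    - [0,0,0]
  spin: [0,0,0,0,0]

```text
t: 5.9
ee_pos: [0.4497, -0.3469, 0.0457]
tool_rot: [[-0.992, 0.128, 0.0], [0.128, 0.992, -0.0], [-0.0, -0.0, -1.0]]
force: [0.2, -0.2, 0.2]
width: 0.0374
```

Run:
```python
from h import *
im=get_image('wrist'); save(im,'w3')
s=sensors.state(); print(s['width'],s['ee_pos'])
P=cloud(im); T=(P-s['ee_pos'])@s['tool_rot']
# finger points: |y|<.06, x near 0
m=(abs(T[:,0])<.012)&(abs(T[:,1])<.07)&(T[:,2]<.03)
Q=T[m]
for a in np.arange(-.13,.03,.01):
    q=Q[(Q[:,2]>=a)&(Q[:,2]<a+.01)]
    if len(q): print(round(a,3),len(q),np.round(q.min(0),3),np.round(q.max(0),3))
im=get_image('side'); a=im['pixels']; cv2.imwrite('pics/side3c.png',cv2.resize(a[200:384,180:420],None,fx=3,fy=3))
```

```text
0.040894160058520396 [ 0.44966149 -0.34683419  0.04564579]
-0.13 557 [-0.007 -0.02  -0.13 ] [ 0.012  0.021 -0.12 ]
-0.12 431 [-0.011 -0.02  -0.12 ] [ 0.008  0.021 -0.11 ]
-0.11 355 [-0.01  -0.025 -0.11 ] [ 0.011  0.025 -0.1  ]
-0.1 682 [-0.001 -0.027 -0.1  ] [ 0.011  0.028 -0.09 ]
-0.09 955 [-0.007 -0.03  -0.09 ] [ 0.011  0.031 -0.08 ]
-0.08 771 [-0.008 -0.031 -0.08 ] [ 0.011  0.031 -0.07 ]
-0.07 627 [-0.008 -0.03  -0.07 ] [ 0.011  0.031 -0.06 ]
-0.06 520 [-0.008 -0.03  -0.06 ] [ 0.011  0.031 -0.05 ]
-0.05 427 [-0.008 -0.03  -0.05 ] [ 0.011  0.031 -0.04 ]
-0.04 363 [-0.008 -0.03  -0.04 ] [ 0.011  0.031 -0.03 ]
-0.03 244 [-0.008 -0.03  -0.03 ] [ 0.011  0.03  -0.02 ]
-0.02 1060 [-0.012 -0.02  -0.02 ] [ 0.012  0.022 -0.013]
```

View pics/w3.png

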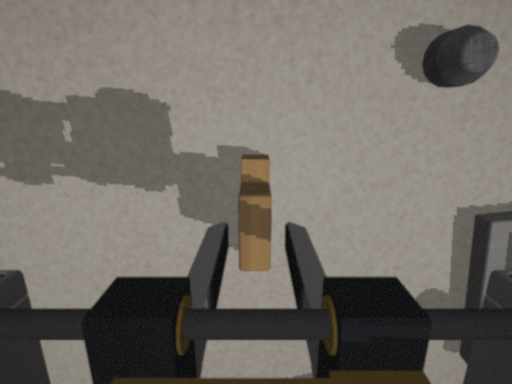

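View pics/side3c.png

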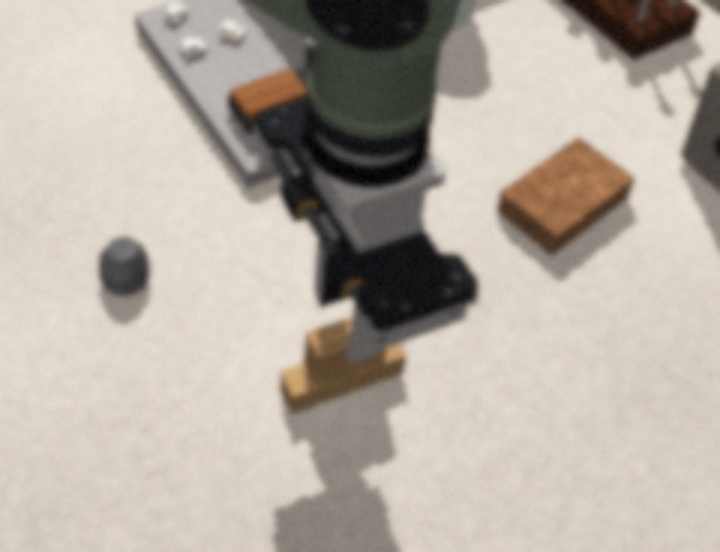

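Run:
```python
from h import *
im=get_image('wrist'); 
s=sensors.state(); print(s['width'],s['ee_pos'])
P=cloud(im); T=(P-s['ee_pos'])@s['tool_rot']
m=(abs(T[:,0])<.015)&(abs(T[:,1])<.07)&(T[:,2]<.03)&(T[:,2]>-.045)&(abs(T[:,1])>.013)
Q=T[m]
for a in np.arange(-.045,.03,.003):
    q=Q[(Q[:,2]>=a)&(Q[:,2]<a+.003)]
    if len(q): print(round(a,3),len(q),np.round(q.min(0),3),np.round(q.max(0),3), np.round(np.median(q[q[:,1]>0],0),3))
m=(P[:,0]>.37)&(P[:,0]<.53)&(P[:,1]>-.42)&(P[:,1]<-.28)&(P[:,2]>.05)&(P[:,2]<.064)
r=cv2.minAreaRect((P[m,:2]*1000).astype(np.float32));print(r)
r=cv2.minAreaRect((T[m,:2]*1000).astype(np.float32));print(r)
```

```text
0.04900257345101106 [ 0.44968848 -0.3468368   0.04564867]
-0.045 126 [-0.008 -0.034 -0.045] [ 0.011  0.034 -0.042] [ 0.01   0.026 -0.044]
-0.042 121 [-0.007 -0.034 -0.042] [ 0.011  0.035 -0.039] [ 0.01   0.027 -0.041]
-0.039 120 [-0.006 -0.034 -0.039] [ 0.011  0.034 -0.036] [ 0.01   0.026 -0.037]
-0.036 112 [-0.008 -0.034 -0.036] [ 0.011  0.035 -0.033] [ 0.01   0.026 -0.035]
-0.033 110 [-0.006 -0.034 -0.033] [ 0.011  0.034 -0.03 ] [ 0.01   0.026 -0.032]
-0.03 101 [-0.008 -0.033 -0.03 ] [ 0.011  0.034 -0.027] [ 0.01   0.027 -0.029]
-0.027 77 [-0.007 -0.033 -0.027] [ 0.01   0.032 -0.024] [ 0.009  0.024 -0.026]
-0.024 64 [-0.007 -0.029 -0.024] [ 0.01   0.031 -0.021] [ 0.009  0.024 -0.022]
-0.021 22 [-0.001 -0.025 -0.021] [ 0.01   0.025 -0.019] [ 0.007  0.023 -0.02 ]
((450.4989929199219, -347.7445068359375), (22.00139808654785, 56.204833984375), 82.53981018066406)
((-0.92041015625, -0.7961616516113281), (56.2049674987793, 22.001420974731445), 0.09216445684432983)
```

>>> drive_tool:
  grip: [0.35,0.35,0.35,0.35,0.35]
  linear:
    - [-0.001,-0.001,0]
    - [-0.001,-0.001,0.01]
    - [-0.001,-0.001,0.02]
    - [-0.001,-0.001,0.03]
    - [-0.001,-0.001,0.034]
  spin: [0,0,0,0,0]

```text
t: 6.55
ee_pos: [0.4494, -0.3468, 0.0095]
tool_rot: [[-0.992, 0.128, -0.002], [0.128, 0.992, 0.003], [0.003, 0.002, -1.0]]
force: [-0.2, 0.6, -0.1]
width: 0.0606
```

Run:
```python
from h import *
plan([.4505,-.3475,.012],82.5)
im=get_image('side'); a=im['pixels']; cv2.imwrite('pics/side4c.png',cv2.resize(a[200:384,180:420],None,fx=3,fy=3))
```

```text
t 6.55 pos [ 0.4494 -0.3468  0.0095] yaw 82.63 w 0.0606 F [-0.2  0.6 -0.1] joints [ -46.   23.   97.    0.   60. -129.]
shift [-0.0012 -0.0006 -0.0025] |d| 0.003 spin 0.02
```

View pics/side4c.png

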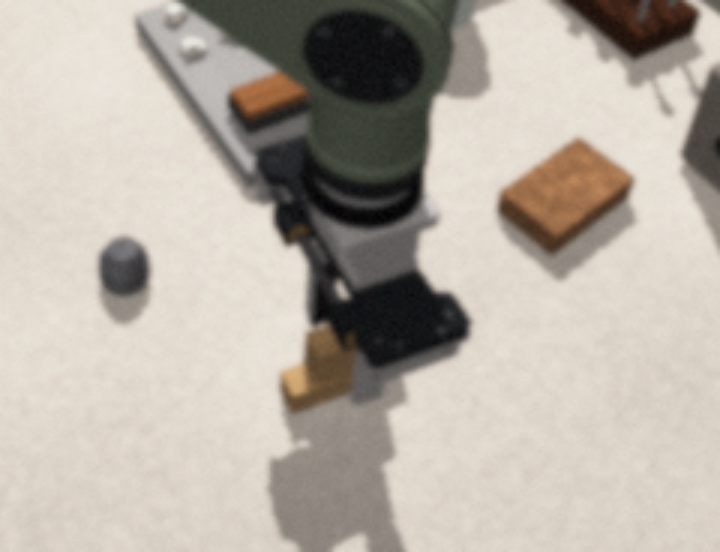

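>>> drive_tool:
  grip: [1,1,1,1,1]
  linear:
    - [0,0,0]
    - [0,0,0]
    - [0,0,0]
    - [0,0,0]
    - [0,0,0]
  spin: [0,0,0,0,0]
  force: 30

```text
t: 7.1
ee_pos: [0.4508, -0.3482, 0.012]
tool_rot: [[-0.992, 0.128, 0.001], [0.128, 0.992, -0.001], [-0.001, -0.0, -1.0]]
force: [-0.5, 0.2, 0.6]
width: 0.0247
```

>>> drive_tool:
  grip: [1,1,1]
  linear:
    - [0,0,0]
    - [0,0,0]
    - [0,0,0]
  spin: [0,0,0]

```text
t: 7.4
ee_pos: [0.4507, -0.3481, 0.0119]
tool_rot: [[-0.992, 0.128, 0.0], [0.128, 0.992, -0.0], [-0.0, -0.0, -1.0]]
force: [-0.3, -0.2, 1.0]
width: 0.0222
```

>>> drive_tool:
  grip: [1,1,1,1,1]
  linear:
    - [0,0,-0.02]
    - [0,0,-0.05]
    - [0,0,-0.09]
    - [0,0,-0.13]
    - [0,0,-0.145]
  spin: [0,0,0,0,0]

```text
t: 7.9
ee_pos: [0.4524, -0.3499, 0.161]
tool_rot: [[-0.992, 0.128, 0.005], [0.128, 0.992, -0.005], [-0.006, -0.005, -1.0]]
force: [0.5, -1.0, -0.3]
width: 0.0219
```

Run:
```python
from h import *
plan([.537,-.051,.155],88.6)
```

```text
t 7.9 pos [ 0.4524 -0.3499  0.161 ] yaw 82.63 w 0.0219 F [ 0.5 -1.  -0.3] joints [ -46.   12.   91.   -0.   77. -129.]
shift [-0.0455  0.3073  0.0048] |d| 0.311 spin -0.99
```

>>> drive_tool:
  grip: [1,1,1,1,1]
  linear:
    - [-0.005,0.04,0]
    - [-0.012,0.085,0]
    - [-0.02,0.13,0]
    - [-0.027,0.175,0]
    - [-0.033,0.215,0]
  spin: [-0.2,-0.4,-0.6,-0.8,-1.0]

```text
t: 8.4
ee_pos: [0.5101, -0.1365, 0.1549]
tool_rot: [[-1.0, 0.023, -0.002], [0.023, 1.0, 0.001], [0.002, 0.001, -1.0]]
force: [0.3, 0.2, -1.7]
width: 0.0216
```

Run:
```python
from h import *
plan([.537,-.051,.155],88.6)
```

```text
t 8.4 pos [ 0.5101 -0.1365  0.1549] yaw 88.69 w 0.0216 F [ 0.3  0.2 -1.7] joints [ -24.    8.   97.    0.   76. -113.]
shift [-0.0249  0.0861 -0.    ] |d| 0.09 spin 0.02
```

>>> drive_tool:
  grip: [1,1,1,1,1]
  linear:
    - [-0.012,0.04,0]
    - [-0.024,0.08,0]
    - [-0.025,0.085,0]
    - [-0.025,0.085,0]
    - [-0.025,0.085,0]
  spin: [0,0,0,0,0]

```text
t: 8.9
ee_pos: [0.5371, -0.0553, 0.1557]
tool_rot: [[-1.0, 0.024, -0.002], [0.024, 1.0, -0.0], [0.002, -0.0, -1.0]]
force: [0.2, 0.3, -1.9]
width: 0.0218
```

Run:
```python
from h import *
plan([.537,-.051,.07],88.6)
s=sensors.state()
im=get_image('wrist'); save(im,'w5')
P=cloud(im); T=(P-s['ee_pos'])@s['tool_rot']
m=(abs(T[:,0])<.06)&(abs(T[:,1])<.014)&(T[:,2]<.03)&(T[:,2]>-.07)
for a in np.arange(-.06,.03,.01):
    q=T[m&(T[:,2]>=a)&(T[:,2]<a+.01)]
    if len(q): print(round(a,3),len(q),np.round(q.min(0),3),np.round(q.max(0),3))
im=get_image('side'); a=im['pixels']; cv2.imwrite('pics/side5c.png',cv2.resize(a[130:314,160:400],None,fx=3,fy=3))
```

```text
t 8.9 pos [ 0.5371 -0.0553  0.1557] yaw 88.61 w 0.0218 F [ 0.2  0.3 -1.9] joints [ -15.    9.   95.   -0.   76. -104.]
shift [0.     0.0043 0.0857] |d| 0.086 spin 0.0
-0.06 1974 [-0.027 -0.014 -0.06 ] [ 0.027  0.014 -0.05 ]
-0.05 1940 [-0.028 -0.014 -0.05 ] [ 0.028  0.014 -0.04 ]
-0.04 246 [ 0.008 -0.014 -0.04 ] [ 0.028  0.014 -0.03 ]
-0.03 196 [ 0.009 -0.014 -0.03 ] [ 0.028  0.014 -0.02 ]
-0.02 996 [ 0.01  -0.013 -0.02 ] [ 0.045  0.011 -0.01 ]
-0.01 93 [ 0.044 -0.01  -0.01 ] [ 0.045  0.011 -0.001]
0.0 90 [ 0.044 -0.01   0.   ] [0.045 0.011 0.01 ]
0.01 1 [0.045 0.011 0.01 ] [0.045 0.011 0.01 ]
```

View pics/w5.png

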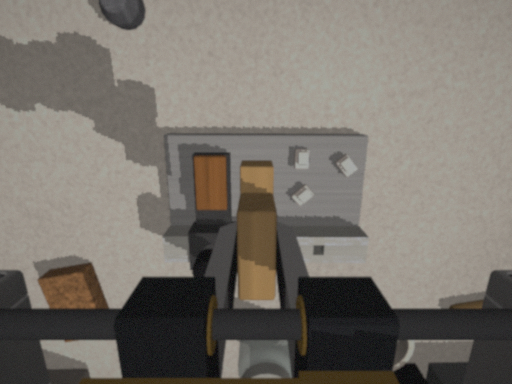

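View pics/side5c.png

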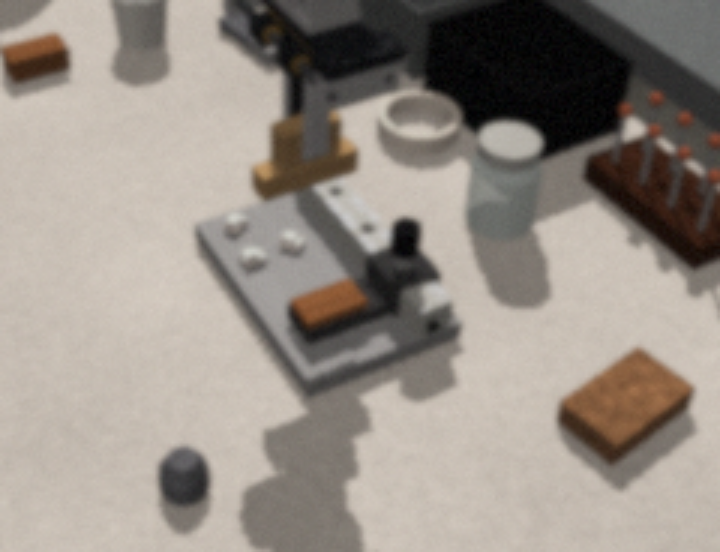

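Run:
```python
from h import *
im=get_image('wrist'); P=cloud(im)
def rect(a,b,c_,d,e,f,n):
    m=(P[:,0]>a)&(P[:,0]<b)&(P[:,1]>c_)&(P[:,1]<d)&(P[:,2]>e)&(P[:,2]<f); Q=P[m]
    r=cv2.minAreaRect((Q[:,:2]*1000).astype(np.float32)); print(n,len(Q),np.round(r[0],1),np.round(r[1],1),round(r[2],2),np.round(np.median(Q[:,2]),4))
rect(.45,.66,-.22,.12,.015,.026,'plate')
rect(.45,.586,-.16,-.07,.042,.053,'pad')
rect(.585,.66,-.16,-.06,.05,.065,'sleeve')
rect(.585,.66,-.06,.12,.046,.057,'tube')
plan([.537,-.051,.07],88.6)
```

```text
plate 12179 [552.6 -44.9] [229.8 133.7] 88.25 0.02
pad 1778 [ 545.6 -105.9] [39.  85.8] 82.58 0.0469
sleeve 1287 [ 608.3 -129.1] [61.7 46.4] 89.99 0.053
tube 1829 [612.8  27.9] [81.7 33.3] 88.65 0.052
t 9.05 pos [ 0.5374 -0.056   0.1563] yaw 88.51 w 0.0219 F [ 0.3 -0.8 -1.2] joints [ -15.    9.   95.   -0.   76. -104.]
shift [0.0005 0.005  0.0863] |d| 0.086 spin -0.01
```

>>> drive_tool:
  grip: [1,1,1,1,1]
  linear:
    - [0,0.005,0.03]
    - [0,0.005,0.07]
    - [0,0.005,0.1]
    - [0,0.005,0.115]
    - [0,0.005,0.118]
  spin: [0,0,0,0,0]

```text
t: 9.55
ee_pos: [0.5354, -0.0502, 0.036]
tool_rot: [[-1.0, 0.026, -0.005], [0.026, 1.0, 0.001], [0.005, 0.001, -1.0]]
force: [-0.3, 0.7, -0.9]
width: 0.0219
```

>>> drive_tool:
  grip: [1,1]
  linear:
    - [0,0,0]
    - [0,0,0]
  spin: [0,0]

```text
t: 9.75
ee_pos: [0.5393, -0.0505, 0.0401]
tool_rot: [[-1.0, 0.025, 0.003], [0.025, 1.0, -0.001], [-0.003, -0.001, -1.0]]
force: [0.5, -0.2, -0.5]
width: 0.0219
```

Run:
```python
from h import *
plan([.537,-.051,.0325],88.6)
```

```text
t 9.75 pos [ 0.5393 -0.0505  0.0401] yaw 88.58 w 0.0219 F [ 0.5 -0.2 -0.5] joints [ -15.   17.  100.   -0.   62. -103.]
shift [ 0.0023 -0.0006  0.0076] |d| 0.008 spin -0.0
```

>>> drive_tool:
  grip: [1,1,1,1]
  linear:
    - [0.001,0,0.003]
    - [0.001,0,0.005]
    - [0.001,0,0.005]
    - [0.001,0,0.005]
  spin: [0,0,0,0]

```text
t: 10.15
ee_pos: [0.5371, -0.0495, 0.0338]
tool_rot: [[-1.0, 0.024, 0.0], [0.024, 1.0, -0.0], [-0.0, -0.0, -1.0]]
force: [-0.6, -0.7, -0.7]
width: 0.022
```

Run:
```python
from h import *
plan([.537,-.051,.0325],88.6)
im=get_image('wrist'); save(im,'w6')
im=get_image('side'); a=im['pixels']; cv2.imwrite('pics/side6c.png',cv2.resize(a[130:314,160:400],None,fx=3,fy=3))
```

```text
t 10.15 pos [ 0.5371 -0.0495  0.0338] yaw 88.64 w 0.022 F [-0.6 -0.7 -0.7] joints [ -14.   18.  101.   -0.   62. -103.]
shift [ 0.     -0.0015  0.0013] |d| 0.002 spin 0.01
```

View pics/side6c.png

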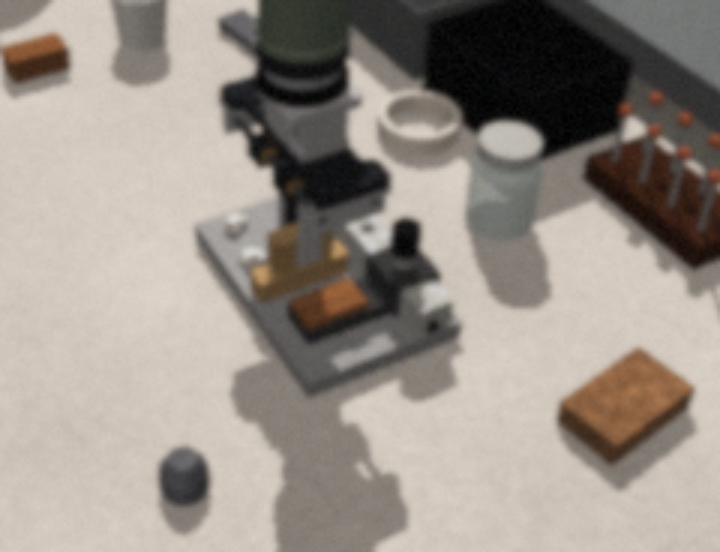

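>>> drive_tool:
  grip: [1,1,1,1,1]
  linear:
    - [0,0.008,0.001]
    - [0,0.018,0.001]
    - [0,0.028,0.001]
    - [0,0.038,0.001]
    - [0,0.048,0.001]
  spin: [0,0,0,0,0]

```text
t: 10.75
ee_pos: [0.5381, -0.0004, 0.0326]
tool_rot: [[-1.0, 0.023, -0.0], [0.023, 1.0, 0.0], [0.0, 0.0, -1.0]]
force: [-0.4, 0.2, -1.1]
width: 0.0218
```

>>> drive_tool:
  grip: [1,1,1,1,1]
  linear:
    - [0,0.01,0]
    - [0,0.02,0]
    - [0,0.03,0]
    - [0,0.04,0]
    - [0,0.05,0]
  spin: [0,0,0,0,0]

```text
t: 11.25
ee_pos: [0.5393, 0.0492, 0.0326]
tool_rot: [[-1.0, 0.024, 0.0], [0.024, 1.0, 0.0], [-0.0, 0.0, -1.0]]
force: [0.2, -0.8, -1.1]
width: 0.0219
```

Run:
```python
from h import *
plan([.537,.088,.0325],88.6)
im=get_image('wrist'); save(im,'w7')
```

```text
t 11.25 pos [0.5393 0.0492 0.0326] yaw 88.63 w 0.0219 F [ 0.2 -0.8 -1.1] joints [ -4.  18. 101.   0.  61. -93.]
shift [0.0033 0.0387 0.0001] |d| 0.039 spin 0.01
```

View pics/w7.png

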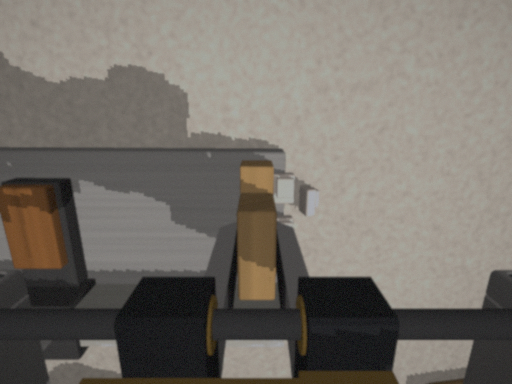

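>>> drive_tool:
  grip: [1,1,1,1,1]
  linear:
    - [0,0.008,0]
    - [0,0.016,0]
    - [0,0.024,0]
    - [0,0.032,0]
    - [0,0.038,0]
  spin: [0,0,0,0,0]

```text
t: 11.8
ee_pos: [0.5402, 0.0871, 0.0326]
tool_rot: [[-1.0, 0.024, -0.0], [0.024, 1.0, 0.0], [0.0, 0.0, -1.0]]
force: [-0.4, 0.4, -0.6]
width: 0.0216
```

>>> drive_tool:
  grip: [1,1]
  linear:
    - [0,0.005,0]
    - [0,0.008,0]
  spin: [0,0]

```text
t: 12.0
ee_pos: [0.5404, 0.0949, 0.0326]
tool_rot: [[-1.0, 0.024, -0.0], [0.024, 1.0, -0.0], [0.0, -0.0, -1.0]]
force: [0.8, -0.4, 0.2]
width: 0.0216
```

Run:
```python
from h import *
plan([.537,.088,.0325],88.6)
im=get_image('wrist'); save(im,'w8')
im=get_image('top'); cv2.imwrite('pics/top8.png',cv2.resize(im['pixels'][130:300,150:380],None,fx=3,fy=3))
```

```text
t 12.0 pos [0.5404 0.0949 0.0326] yaw 88.65 w 0.0216 F [ 0.8 -0.4  0.2] joints [  1.  19.  99.  -0.  62. -88.]
shift [ 0.0032 -0.007   0.0001] |d| 0.008 spin 0.01
```

View pics/w8.png

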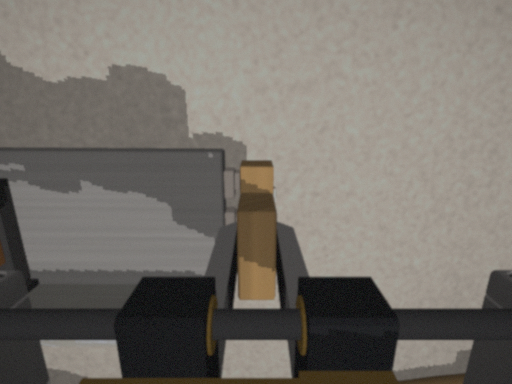

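View pics/top8.png

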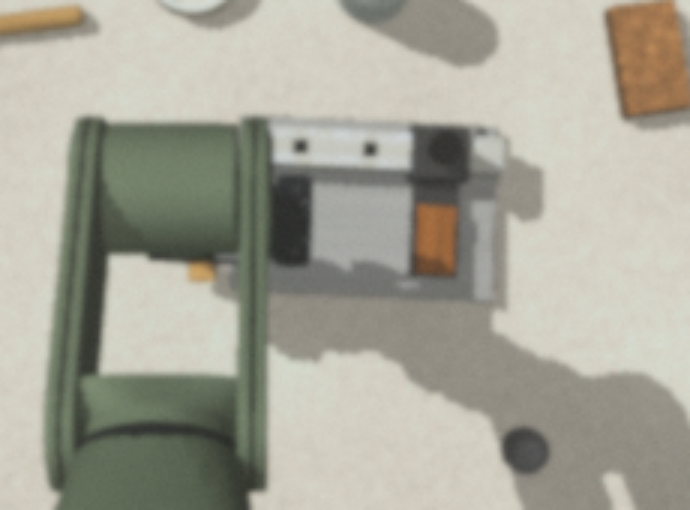

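>>> drive_tool:
  grip: [1,1,1,1,1]
  linear:
    - [0,0,-0.02]
    - [0,0,-0.05]
    - [0,0.03,-0.08]
    - [0,0.07,-0.1]
    - [0,0.09,-0.1]
  spin: [0,0,0,0,0]

```text
t: 12.6
ee_pos: [0.5457, 0.1869, 0.1372]
tool_rot: [[-1.0, 0.023, 0.008], [0.023, 1.0, 0.002], [-0.008, 0.003, -1.0]]
force: [-0.1, 0.3, -1.2]
width: 0.0217
```

Run:
```python
from h import *
im=get_image('wrist'); save(im,'w9')
plan([.40,.04,.12],88.6)
P=cloud(im)
m=(P[:,0]>.47)&(P[:,0]<.6)&(P[:,1]>.07)&(P[:,1]<.16)&(P[:,2]>.006)&(P[:,2]<.035)
Q=P[m];im2=np.zeros((200,200),np.uint8)
ij=((Q[:,:2]-[.45,.0])*1000).astype(int); im2[ij[:,0],ij[:,1]]=255
n,l,s,ce=cv2.connectedComponentsWithStats(cv2.dilate(im2,np.ones((3,3))))
for k in range(1,n):
    z=[q[2] for q,(i,j) in zip(Q,ij) if l[i,j]==k]; print('chip',s[k],ce[k][::-1]/1000+[.45,0],np.max(z))
```

```text
t 12.65 pos [0.5443 0.189  0.1354] yaw 88.77 w 0.022 F [ 0.6  1.7 -2.1] joints [ 10.  14.  92.   0.  74. -78.]
shift [ 0.1411 -0.1521  0.0141] |d| 0.208 spin 0.03
chip [ 69  37  16  84 827] [0.52799154 0.07482104] 0.021519041484773783
chip [ 93  67  20  25 442] [0.52920362 0.1025181 ] 0.013932403464659324
```

View pics/w9.png

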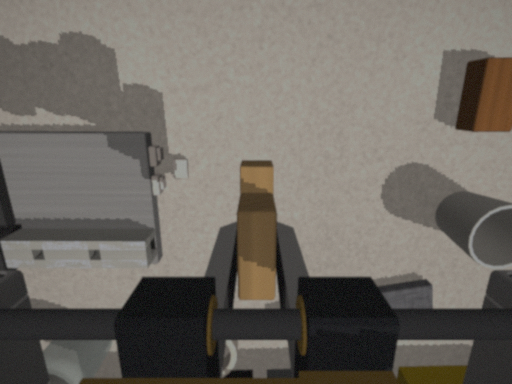

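Run:
```python
from h import *
im=get_image('wrist'); d=im['depth']
cv2.imwrite('pics/w10.png',cv2.resize(im['pixels'][130:210,130:210],None,fx=7,fy=7,interpolation=cv2.INTER_CUBIC))
for v in (148,153,158,164,176,182,188,192):
    print(v,[tuple(np.round(world(im,u,v,d[v,u])*1000).astype(int)) for u in range(142,170,3)])
```

```text
148 [(np.int64(504), np.int64(70), np.int64(20)), (np.int64(504), np.int64(72), np.int64(18)), (np.int64(504), np.int64(75), np.int64(16)), (np.int64(504), np.int64(78), np.int64(15)), (np.int64(505), np.int64(79), np.int64(11)), (np.int64(506), np.int64(80), np.int64(2)), (np.int64(461), np.int64(190), np.int64(334)), (np.int64(507), np.int64(86), np.int64(0)), (np.int64(507), np.int64(89), np.int64(-1)), (np.int64(507), np.int64(93), np.int64(1))]
153 [(np.int64(509), np.int64(69), np.int64(19)), (np.int64(509), np.int64(72), np.int64(18)), (np.int64(510), np.int64(74), np.int64(16)), (np.int64(510), np.int64(77), np.int64(16)), (np.int64(510), np.int64(80), np.int64(13)), (np.int64(510), np.int64(83), np.int64(12)), (np.int64(511), np.int64(84), np.int64(6)), (np.int64(512), np.int64(85), np.int64(0)), (np.int64(512), np.int64(89), np.int64(1)), (np.int64(512), np.int64(92), np.int64(1))]
158 [(np.int64(514), np.int64(68), np.int64(19)), (np.int64(515), np.int64(71), np.int64(18)), (np.int64(515), np.int64(73), np.int64(16)), (np.int64(515), np.int64(77), np.int64(17)), (np.int64(
[... 1813 characters left out ...]
p.int64(76), np.int64(16)), (np.int64(549), np.int64(78), np.int64(14)), (np.int64(549), np.int64(82), np.int64(14)), (np.int64(552), np.int64(82), np.int64(5)), (np.int64(554), np.int64(84), np.int64(0)), (np.int64(554), np.int64(87), np.int64(0))]
192 [(np.int64(552), np.int64(63), np.int64(20)), (np.int64(552), np.int64(67), np.int64(20)), (np.int64(552), np.int64(70), np.int64(19)), (np.int64(553), np.int64(72), np.int64(17)), (np.int64(553), np.int64(75), np.int64(16)), (np.int64(554), np.int64(78), np.int64(15)), (np.int64(557), np.int64(78), np.int64(6)), (np.int64(558), np.int64(80), np.int64(0)), (np.int64(558), np.int64(83), np.int64(0)), (np.int64(558), np.int64(87), np.int64(1))]
```

View pics/w10.png

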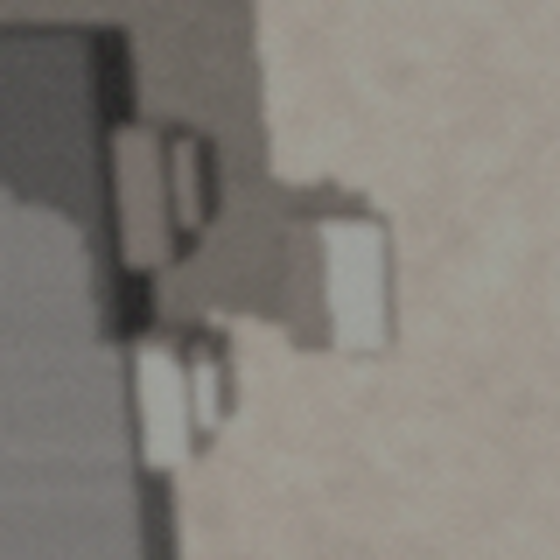

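>>> drive_tool:
  grip: [1,1,1,1,1]
  linear:
    - [0,0,0.03]
    - [0,0,0.07]
    - [0,0,0.1]
    - [0,0,0.113]
    - [0,0,0.115]
  spin: [0,0,0,0,0]

```text
t: 13.2
ee_pos: [0.5403, 0.183, 0.0152]
tool_rot: [[-1.0, 0.025, -0.005], [0.025, 1.0, -0.001], [0.005, -0.001, -1.0]]
force: [0.1, -0.1, -0.6]
width: 0.0218
```

>>> drive_tool:
  grip: [1,1]
  linear:
    - [0,0,0]
    - [0,0,0]
  spin: [0,0]

```text
t: 13.4
ee_pos: [0.5445, 0.1844, 0.0196]
tool_rot: [[-1.0, 0.024, 0.004], [0.024, 1.0, 0.001], [-0.004, 0.001, -1.0]]
force: [0.0, -0.4, -0.0]
width: 0.022
```

Run:
```python
from h import *
plan([.545,.19,.012],88.6)
```

```text
t 13.4 pos [0.5445 0.1844 0.0196] yaw 88.62 w 0.022 F [ 0.  -0.4 -0. ] joints [ 10.  22.  96.  -0.  61. -79.]
shift [-0.0004  0.0056  0.0076] |d| 0.009 spin 0.0
```

>>> drive_tool:
  grip: [1,1,1,1]
  linear:
    - [0,0,0.003]
    - [0,0,0.005]
    - [0,0,0.005]
    - [0,0,0.005]
  spin: [0,0,0,0]

```text
t: 13.8
ee_pos: [0.5426, 0.1844, 0.0128]
tool_rot: [[-1.0, 0.024, 0.0], [0.024, 1.0, 0.0], [-0.0, 0.0, -1.0]]
force: [0.9, 0.3, -1.3]
width: 0.0218
```

>>> drive_tool:
  grip: [1,1,1]
  linear:
    - [0,0,0.001]
    - [0,0,0.001]
    - [0,0,0.001]
  spin: [0,0,0]

```text
t: 14.1
ee_pos: [0.5429, 0.1844, 0.0119]
tool_rot: [[-1.0, 0.024, 0.001], [0.024, 1.0, 0.0], [-0.001, 0.0, -1.0]]
force: [0.2, -0.7, 1.7]
width: 0.0215
```

Force turned from −1 to +1.7 N: the foot is on the bench. Release.

>>> drive_tool:
  grip: [0.3,0.3,0.3,0.3,0.3]
  linear:
    - [0,0,0]
    - [0,0,0]
    - [0,0,0]
    - [0,0,0]
    - [0,0,0]
  spin: [0,0,0,0,0]

```text
t: 14.6
ee_pos: [0.5426, 0.1843, 0.0116]
tool_rot: [[-1.0, 0.024, -0.0], [0.024, 1.0, -0.0], [0.0, -0.0, -1.0]]
force: [0.6, 0.4, 0.1]
width: 0.0587
```

>>> drive_tool:
  grip: [0.3,0.3,0.3,0.3,0.3]
  linear:
    - [0,0,-0.02]
    - [0,0,-0.05]
    - [0,0,-0.09]
    - [0,0,-0.13]
    - [0,0,-0.16]
  spin: [0,0,0,0,0]

```text
t: 15.1
ee_pos: [0.5435, 0.1845, 0.1746]
tool_rot: [[-1.0, 0.024, 0.003], [0.024, 1.0, 0.001], [-0.003, 0.001, -1.0]]
force: [0.5, -0.7, -0.5]
width: 0.0657
```

Run:
```python
from h import *
im=get_image('wrist'); save(im,'w11')
plan([.609,-.108,.2],88.6)
```

```text
t 15.15 pos [0.5469 0.1852 0.1801] yaw 88.64 w 0.066 F [2.1 0.5 2.7] joints [ 10.  12.  89.  -0.  78. -79.]
shift [-0.0693 -0.2916 -0.0197] |d| 0.3 spin 0.01
```

View pics/w11.png

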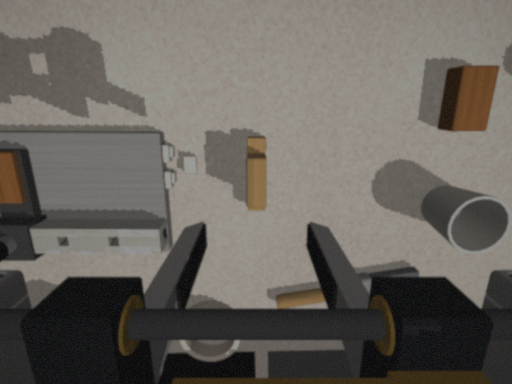

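>>> drive_tool:
  grip: [0.35,0.35,0.35,0.35,0.35]
  linear:
    - [-0.01,-0.045,-0.01]
    - [-0.02,-0.09,-0.015]
    - [-0.03,-0.135,-0.02]
    - [-0.04,-0.18,-0.02]
    - [-0.05,-0.225,-0.02]
  spin: [0,0,0,0,0]

```text
t: 15.65
ee_pos: [0.5873, -0.0435, 0.1916]
tool_rot: [[-1.0, 0.024, 0.0], [0.024, 1.0, 0.0], [-0.0, 0.0, -1.0]]
force: [0.2, -0.6, -0.3]
width: 0.0608
```

>>> drive_tool:
  grip: [0.35,0.35,0.35,0.35]
  linear:
    - [-0.008,-0.03,0]
    - [-0.016,-0.06,0]
    - [-0.016,-0.06,0]
    - [-0.016,-0.06,0]
  spin: [0,0,0,0]

```text
t: 16.05
ee_pos: [0.6014, -0.1023, 0.1909]
tool_rot: [[-1.0, 0.025, -0.001], [0.025, 1.0, 0.001], [0.001, 0.001, -1.0]]
force: [-1.4, -0.3, 0.3]
width: 0.0615
```

Run:
```python
from h import *
im=get_image('wrist'); save(im,'w12')
plan([.609,-.108,.2],88.6)
P=cloud(im)
def rect(a,b,c_,d,e,f,n):
    m=(P[:,0]>a)&(P[:,0]<b)&(P[:,1]>c_)&(P[:,1]<d)&(P[:,2]>e)&(P[:,2]<f); Q=P[m]
    r=cv2.minAreaRect((Q[:,:2]*1000).astype(np.float32)); print(n,len(Q),np.round(r[0],1),np.round(r[1],1),round(r[2],2),np.round(np.median(Q[:,2]),4),np.round(cv2.minEnclosingCircle((Q[:,:2]*1000).astype(np.float32))[0],1))
rect(.57,.66,-.15,-.06,.095,.108,'knob')
rect(.45,.586,-.16,-.07,.042,.053,'pad')
rect(.585,.66,-.16,-.06,.05,.065,'sleeve')
rect(.585,.66,-.06,.12,.046,.057,'tube')
rect(.45,.66,-.22,.12,.015,.026,'plate')
```

```text
t 16.1 pos [ 0.6013 -0.1014  0.191 ] yaw 88.63 w 0.0615 F [0.8 0.1 0.1] joints [ -18.   16.   83.    0.   81. -106.]
shift [-0.0079 -0.0064 -0.009 ] |d| 0.014 spin 0.0
knob 486 [ 608.8 -106.4] [24.7 24.8] 88.2 0.1009 [ 608.9 -106.6]
pad 1648 [ 545.9 -105.4] [38.4 85.2] 82.35 0.047 [ 545.5 -108.6]
sleeve 2209 [ 608.5 -110.2] [99.7 45.5] 88.43 0.0546 [ 609.1 -109.9]
tube 2847 [612.5   4.2] [129.3  32.8] 88.37 0.0521 [612.4   3.8]
plate 15316 [563.6 -41.1] [238.2 154.3] 88.5 0.0201 [564.  -45.2]
```

View pics/w12.png

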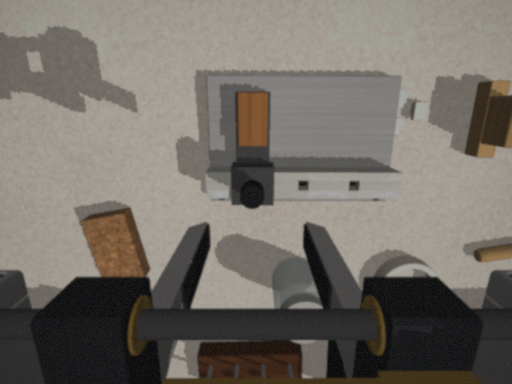

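>>> drive_tool:
  grip: [0.35,0.35,0.35,0.35,0.35]
  linear:
    - [-0.008,-0.005,0]
    - [-0.008,-0.005,0.03]
    - [-0.008,-0.005,0.06]
    - [-0.008,-0.005,0.085]
    - [-0.008,-0.005,0.095]
  spin: [0,0,0,0,0]

```text
t: 16.6
ee_pos: [0.6078, -0.1055, 0.0935]
tool_rot: [[-1.0, 0.022, -0.005], [0.022, 1.0, 0.002], [0.005, 0.002, -1.0]]
force: [-0.3, 0.8, 0.2]
width: 0.0612
```

>>> drive_tool:
  grip: [0.35,0.35]
  linear:
    - [0,0,0]
    - [0,0,0]
  spin: [0,0]

```text
t: 16.8
ee_pos: [0.6107, -0.1071, 0.0978]
tool_rot: [[-1.0, 0.023, 0.002], [0.023, 1.0, -0.001], [-0.002, -0.001, -1.0]]
force: [-0.8, -0.1, 0.6]
width: 0.0611
```

Run:
```python
from h import *
plan([.609,-.1065,.049],88.6)
im=get_image('wrist'); P=cloud(im); s=sensors.state()
m=(P[:,0]>.57)&(P[:,0]<.66)&(P[:,1]>-.15)&(P[:,1]<-.06)&(P[:,2]>.095)&(P[:,2]<.104)
T=(P-s['ee_pos'])@s['tool_rot']; print(m.sum(),np.percentile(P[m],[1,50,99],axis=0),np.percentile(T[m],[1,99],axis=0))
save(im,'w13')
```

```text
t 16.8 pos [ 0.6107 -0.1071  0.0978] yaw 88.68 w 0.0611 F [-0.8 -0.1  0.6] joints [ -18.   22.   87.   -0.   72. -107.]
shift [0.0018 0.0006 0.0488] |d| 0.049 spin 0.01
980 [[ 0.59663801 -0.11841898  0.0956924 ]
 [ 0.60778423 -0.10669463  0.1009066 ]
 [ 0.62040335 -0.0948265   0.10251644]] [[-0.00925553 -0.01101751 -0.00400674]
 [ 0.01453925  0.01251156  0.00277707]]
```

View pics/w13.png

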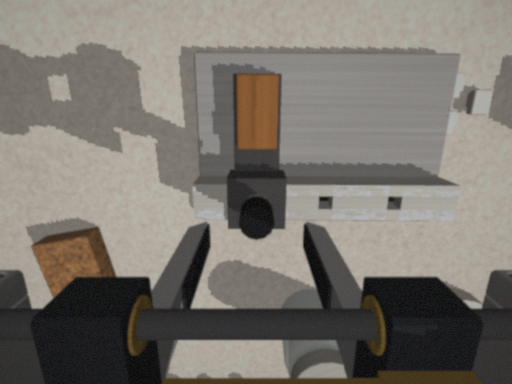

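>>> drive_tool:
  grip: [0.35,0.35,0.35,0.35,0.35]
  linear:
    - [0.001,0,0.015]
    - [0.001,0,0.03]
    - [0.001,0,0.04]
    - [0.001,0,0.045]
    - [0.001,0,0.045]
  spin: [0,0,0,0,0]

```text
t: 17.35
ee_pos: [0.6074, -0.107, 0.0499]
tool_rot: [[-1.0, 0.024, -0.003], [0.024, 1.0, 0.001], [0.003, 0.001, -1.0]]
force: [0.2, -0.7, 0.2]
width: 0.0609
```

>>> drive_tool:
  grip: [0.35]
  linear:
    - [0,0,0]
  spin: [0]

```text
t: 17.45
ee_pos: [0.6087, -0.1074, 0.0516]
tool_rot: [[-1.0, 0.024, -0.0], [0.024, 1.0, -0.0], [0.0, -0.0, -1.0]]
force: [0.7, -0.3, -0.0]
width: 0.061
```

Run:
```python
from h import *
plan([.609,-.1065,.049],88.6)
im=get_image('side'); a=im['pixels']; cv2.imwrite('pics/side14.png',cv2.resize(a[150:250,240:370],None,fx=5,fy=5))
```

```text
t 17.45 pos [ 0.6087 -0.1074  0.0516] yaw 88.63 w 0.061 F [ 0.7 -0.3 -0. ] joints [ -18.   25.   89.   -0.   67. -107.]
shift [-0.0002  0.0009  0.0026] |d| 0.003 spin 0.01
```

View pics/side14.png

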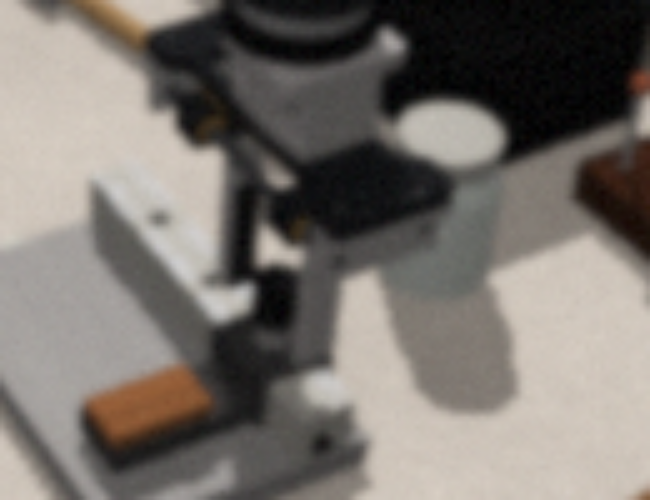

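Fingers straddle the knob (about pixel 275,300 in the crop). Closing.

>>> drive_tool:
  grip: [1,1,1,1,1]
  linear:
    - [0,0.001,0.002]
    - [0,0.001,0.002]
    - [0,0.001,0.002]
    - [0,0.001,0.002]
    - [0,0.001,0.002]
  spin: [0,0,0,0,0]
  force: 50

```text
t: 18.0
ee_pos: [0.6087, -0.1066, 0.0498]
tool_rot: [[-1.0, 0.024, 0.0], [0.024, 1.0, -0.001], [-0.0, -0.001, -1.0]]
force: [-0.4, 0.4, 0.7]
width: 0.0253
```

>>> drive_tool:
  grip: [1,1,1]
  linear:
    - [0,0,0]
    - [0,0,0]
    - [0,0,0]
  spin: [0,0,0]

```text
t: 18.3
ee_pos: [0.6088, -0.1065, 0.0498]
tool_rot: [[-1.0, 0.024, 0.0], [0.024, 1.0, -0.0], [-0.0, -0.0, -1.0]]
force: [-0.5, -0.1, 0.8]
width: 0.0251
```

Run:
```python
from h import *
plan([.609,-.1065,.049],88.6)
```

```text
t 18.3 pos [ 0.6088 -0.1065  0.0498] yaw 88.63 w 0.0251 F [-0.5 -0.1  0.8] joints [ -18.   25.   89.   -0.   67. -107.]
shift [-0.0002  0.0001  0.0008] |d| 0.001 spin 0.01
```

>>> drive_tool:
  grip: [1,1,1,1,1]
  linear:
    - [0,0,-0.004]
    - [0,0,-0.008]
    - [0,0,-0.012]
    - [0,0,-0.0155]
    - [0,0,-0.0155]
  spin: [0,0,0,0,0]

```text
t: 18.8
ee_pos: [0.6085, -0.1065, 0.0651]
tool_rot: [[-1.0, 0.024, -0.0], [0.024, 1.0, -0.0], [0.0, -0.0, -1.0]]
force: [4.6, -2.2, -9.4]
width: 0.0251
```

>>> drive_tool:
  grip: [1]
  linear:
    - [0,0,0]
  spin: [0]

```text
t: 18.9
ee_pos: [0.6086, -0.1064, 0.0649]
tool_rot: [[-1.0, 0.024, -0.0], [0.024, 1.0, -0.0], [0.0, -0.0, -1.0]]
force: [2.9, -2.7, -9.8]
width: 0.0251
```

Run:
```python
from h import *
plan([.609,-.1065,.065],88.6)
im=get_image('wrist'); P=cloud(im); save(im,'w15')
m=(P[:,0]>.57)&(P[:,0]<.66)&(P[:,1]>-.118)&(P[:,1]<-.094)&(P[:,2]>.095)&(P[:,2]<.125)&(P[:,0]<.6195)
print(m.sum(),np.percentile(P[m],[1,50,99],axis=0))
h,e=np.histogram(P[m,2],np.arange(.095,.126,.002));print(h)
```

```text
t 18.9 pos [ 0.6086 -0.1064  0.0649] yaw 88.63 w 0.0251 F [ 2.9 -2.7 -9.8] joints [ -18.   24.   88.   -0.   68. -107.]
shift [-0.0004 -0.0001 -0.0001] |d| 0.0 spin 0.0
1912 [[ 0.59644502 -0.11765294  0.09590359]
 [ 0.60430753 -0.10599211  0.11571842]
 [ 0.61883056 -0.09453786  0.11722572]]
[  49   49   47   53   55   55   59   58   61  130 1240   56    0    0
    0]
```

View pics/w15.png

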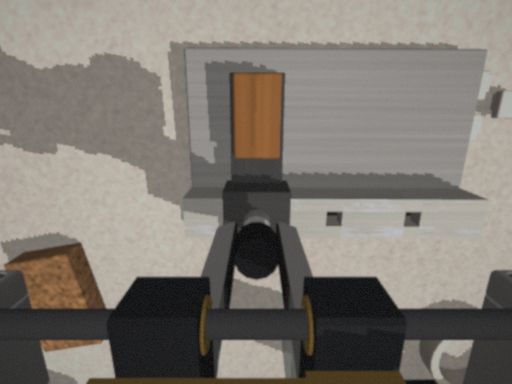

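>>> drive_tool:
  grip: [1,1,1,1,1]
  linear:
    - [0,0.005,0]
    - [0,0.013,0]
    - [0,0.021,0]
    - [0,0.029,0]
    - [0,0.036,0]
  spin: [0,0,0,0,0]

```text
t: 19.45
ee_pos: [0.6096, -0.0702, 0.0649]
tool_rot: [[-1.0, 0.024, 0.0], [0.024, 1.0, -0.0], [-0.0, -0.0, -1.0]]
force: [4.7, -3.3, -10.2]
width: 0.0257
```

Run:
```python
from h import *
plan([.6103,-.0465,.065],88.6)
```

```text
t 19.45 pos [ 0.6096 -0.0702  0.0649] yaw 88.63 w 0.0257 F [  4.7  -3.3 -10.2] joints [ -15.   23.   89.   -0.   68. -103.]
shift [-0.0002  0.0237 -0.0001] |d| 0.024 spin 0.01
```

>>> drive_tool:
  grip: [1,1,1,1,1]
  linear:
    - [0,0.008,0]
    - [0,0.014,0]
    - [0,0.019,0]
    - [0,0.0235,0]
    - [0,0.0235,0]
  spin: [0,0,0,0,0]

```text
t: 19.95
ee_pos: [0.6103, -0.046, 0.0649]
tool_rot: [[-1.0, 0.023, 0.0], [0.023, 1.0, 0.001], [-0.0, 0.001, -1.0]]
force: [3.9, -1.0, -9.6]
width: 0.0252
```

Run:
```python
from h import *
plan([.6103,-.0465,.065],88.6)
im=get_image('wrist'); P=cloud(im); save(im,'w16')
m=(P[:,0]>.5)&(P[:,0]<.585)&(P[:,1]>-.15)&(P[:,1]<.03)&(P[:,2]>.042)&(P[:,2]<.053)
print(m.sum(),cv2.minAreaRect((P[m,:2]*1000).astype(np.float32)))
```

```text
t 19.95 pos [ 0.6103 -0.046   0.0649] yaw 88.66 w 0.0252 F [ 3.9 -1.  -9.6] joints [ -12.   23.   89.    0.   68. -101.]
shift [-0.     -0.0005 -0.0001] |d| 0.001 spin 0.01
4105 ((536.1760864257812, -43.27750778198242), (34.043399810791016, 60.017147064208984), 88.5388412475586)
```

View pics/w16.png

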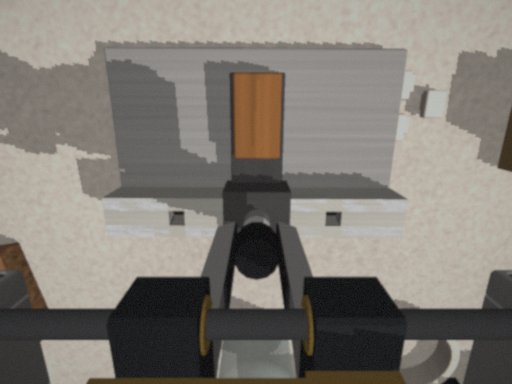

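>>> drive_tool:
  grip: [1,1,1,1,1]
  linear:
    - [0,0,0.003]
    - [0,0,0.006]
    - [0,0,0.009]
    - [0,0,0.012]
    - [0,0,0.015]
  spin: [0,0,0,0,0]

```text
t: 20.5
ee_pos: [0.6103, -0.0461, 0.0502]
tool_rot: [[-1.0, 0.024, 0.001], [0.024, 1.0, 0.001], [-0.0, 0.001, -1.0]]
force: [4.0, 2.8, -6.0]
width: 0.0252
```

>>> drive_tool:
  grip: [1,1]
  linear:
    - [0,0,0]
    - [0,0,0]
  spin: [0,0]

```text
t: 20.7
ee_pos: [0.6103, -0.0462, 0.0502]
tool_rot: [[-1.0, 0.024, 0.0], [0.024, 1.0, 0.001], [-0.0, 0.001, -1.0]]
force: [4.4, 2.2, -6.6]
width: 0.0251
```

Run:
```python
from h import *
plan([.6103,-.0465,.0498],88.6)
im=get_image('wrist'); P=cloud(im); save(im,'w17')
s=sensors.state();y0=s['ee_pos'][1]
m=(P[:,0]>.57)&(P[:,0]<.6185)&(abs(P[:,1]-y0)<.012)&(P[:,2]>.09)&(P[:,2]<.125)
h,e=np.histogram(P[m,2],np.arange(.091,.12,.001));print(dict(zip(np.round(e,3),h)),np.median(P[m,2]))
```

```text
t 20.7 pos [ 0.6103 -0.0462  0.0502] yaw 88.63 w 0.0251 F [ 4.4  2.2 -6.6] joints [ -12.   24.   90.    0.   66. -101.]
shift [-0.     -0.0003  0.0004] |d| 0.0 spin 0.0
{np.float64(0.091): np.int64(24), np.float64(0.092): np.int64(37), np.float64(0.093): np.int64(29), np.float64(0.094): np.int64(24), np.float64(0.095): np.int64(29), np.float64(0.096): np.int64(33), np.float64(0.097): np.int64(34), np.float64(0.098): np.int64(29), np.float64(0.099): np.int64(61), np.float64(0.1): np.int64(333), np.float64(0.101): np.int64(712), np.float64(0.102): np.int64(175), np.float64(0.103): np.int64(2), np.float64(0.104): np.int64(0), np.float64(0.105): np.int64(1), np.float64(0.106): np.int64(0), np.float64(0.107): np.int64(0), np.float64(0.108): np.int64(0), np.float64(0.109): np.int64(0), np.float64(0.11): np.int64(0), np.float64(0.111): np.int64(0), np.float64(0.112): np.int64(0), np.float64(0.113): np.int64(0), np.float64(0.114): np.int64(0), np.float64(0.115): np.int64(0), np.float64(0.116): np.int64(0), np.float64(0.117): np.int64(0), np.float64(0.118): np.int64(0)} 0.10116804348856456
```

>>> drive_tool:
  grip: [1,1,1,1]
  linear:
    - [0,0,0.0005]
    - [0,0,0.001]
    - [0,0,0.0013]
    - [0,0,0.0013]
  spin: [0,0,0,0]

```text
t: 21.15
ee_pos: [0.6104, -0.0469, 0.0498]
tool_rot: [[-1.0, 0.024, 0.001], [0.024, 1.0, -0.0], [-0.001, -0.0, -1.0]]
force: [1.5, 2.8, 1.1]
width: 0.0251
```

>>> drive_tool:
  grip: [1,1,1,1]
  linear:
    - [0,0,0.0004]
    - [0,0,0.0004]
    - [0,0,0.0004]
    - [0,0,0.0004]
  spin: [0,0,0,0]

```text
t: 21.55
ee_pos: [0.6105, -0.047, 0.0498]
tool_rot: [[-1.0, 0.024, 0.001], [0.024, 1.0, -0.0], [-0.001, -0.0, -1.0]]
force: [0.2, 2.4, 5.9]
width: 0.0253
```

Run:
```python
from h import *
plan([.6103,-.0465,.0498],88.6)
im=get_image('wrist'); save(im,'w18'); P=cloud(im)
s=sensors.state();y0=s['ee_pos'][1]
m=(P[:,0]>.57)&(P[:,0]<.6185)&(abs(P[:,1]-y0)<.012)&(P[:,2]>.099)&(P[:,2]<.125);print(np.median(P[m,2]))
im=get_image('top'); save(im,'top18')
im=get_image('side'); cv2.imwrite('pics/side18.png',cv2.resize(im['pixels'],(800,600)))
```

```text
t 21.55 pos [ 0.6105 -0.047   0.0498] yaw 88.63 w 0.0253 F [0.2 2.4 5.9] joints [ -12.   24.   90.   -0.   66. -101.]
shift [ 0.0002  0.0005 -0.    ] |d| 0.001 spin 0.01
0.10097308418729958
```

View pics/w18.png

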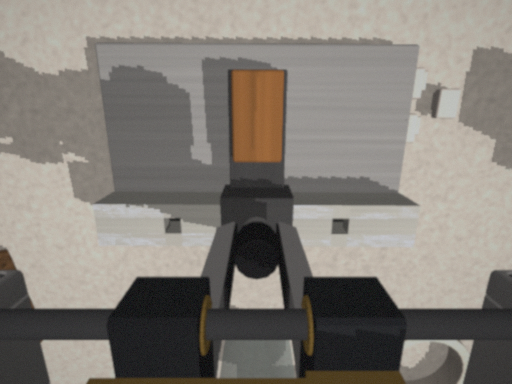

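View pics/side18.png

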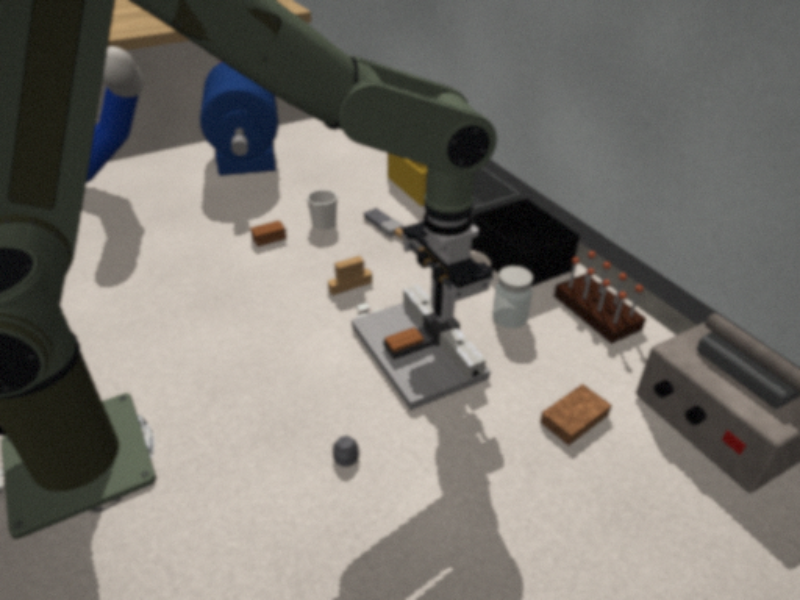

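View pics/top18.png

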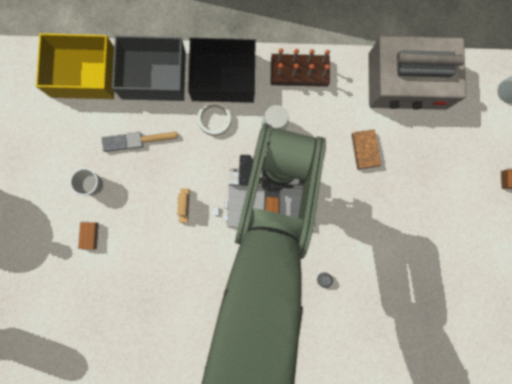

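```bash
python3 -c "
from h import *
s=sensors.state();print(s['t'],s['force'],s['width'],s['ee_pos']);print(order.hand_in())"
```

```text
21.7 [0.06269391 3.11556304 5.45908349] 0.02493851855333051 [ 0.61052548 -0.04701359  0.04978637]
the job is handed in; nothing more can be done
None
```

The job is done and handed in at 21.7 s. I wiped the three chips off the plate with the scraper and stood it upright on clear bench past the plate's +y end. Then I pulled the knob up 15 mm, dragged the section about 60 mm to the next hole and let the pin down. The gripper still holds the knob.

**Last checks**
- **Pin home:** the knob's top is back at 101 mm and the tool at its original home height. The vertical force changed from a 6.6 N downward pull to about 5.5 N of upward support, so the pin is at its stop.
- **Right hole:** the section moved 59.5 mm by the tool reading, and the wrist picture shows one free hole on either side of it.
- **Knob:** the grip is closed on it, with the fingers 25 mm apart.
- **Plate and bench:** the lane looks clear, the scraper is upright, and the other things look unmoved.

**What disagreed or was less than clean**
- **Tool height:** the reported TCP height did not match the fingers. The camera showed the fingertips about 38 mm higher than the interface text implies. My first close on the scraper therefore shut on air just above it, and I corrected for this from then on.
- **Chips:** two of the three are on the bench right against the plate's end face. They look tipped on edge or leaning on it, with their tops about 17 mm high, below the plate's 20 mm top. The third lies free on the bench. I left them as they were.

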